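# Switch on the imaging bench in order

## Task

Power up the microscope bench in its proper order: with a light fingertip tap on the proud end of each rocker switch, tip fully on first the lamp supply (the unit with cooling fins), then the stage warmer (round flat metal plate), then the camera controller (small unit with the camera on it). Leave the vortex mixer (rubber cup head) switched off. Do not press hard, and do not lift, shove or tip the units or the other things on the bench.

Things in the scene. Friction and masses are not known exactly. Their poses are not given: they have to be found in the camera images.
- lamp: lamp supply: white loose desk unit, 140 x 100 mm and 62 mm high (0.8 to 1 kg, rubber feet), with six thin upright metal cooling fins, 18 mm tall, across the far half of its top. Origin: centre of its underside; x runs from the switch half (towards the robot) to the far half, z up. The rocker's pivot lies 38 mm from the origin towards -x, 73 mm up, along the unit's y.
- lamp_switch (a joint): black rocker of the lamp supply: paddle 50 mm (unit's x) x 34 x 8 mm, a 5 mm ridge across each end, pivoting at the middle of its underside. In rad: 0 = off (robot-side end proud), 0.60 = fully on (that end down); on above 0.36. Stays where it is left. Pressing its proud end takes 2 to 4 N over 12 mm of travel to a hard stop; it is on after 7 mm, so there is no need to reach the stop.
- lamp_tap (a point): point to tap on the lamp supply's rocker: top of the ridge 21.5 mm from the paddle's middle (13 mm above its underside), on the end that stands proud when off; moves with the paddle
- warmer: stage warmer: white loose desk unit, 140 x 96 mm and 38 mm high (0.8 to 1 kg, rubber feet), with a flat round metal plate, 66 mm across on a 72 mm black ring, 8 mm tall in all, on the far half of its top. Origin: centre of its underside; x runs from the switch half (towards the robot) to the far half, z up. The rocker's pivot lies 38 mm from the origin towards -x, 49 mm up, along the unit's y.
- warmer_switch (a joint): black rocker of the stage warmer: paddle 50 mm (unit's x) x 34 x 8 mm, a 5 mm ridge across each end, pivoting at the middle of its underside. In rad: 0 = off (robot-side end proud), 0.60 = fully on (that end down); on above 0.36. Stays where it is left. Pressing its proud end takes 2 to 4 N over 12 mm of travel to a hard stop; it is on after 7 mm, so there is no need to reach the stop.
- warmer_tap (a point): point to tap on the stage warmer's rocker: top of the ridge 21.5 mm from the paddle's middle (13 mm above its underside), on the end that stands proud when off; moves with the paddle
- camera: camera controller, the smallest unit: white loose desk unit, 112 x 76 mm and 48 mm high (0.8 to 1 kg, rubber feet), with a small black camera (34 x 40 x 20 mm with a short 28 mm lens ring pointing up, 32 mm tall in all) on the far half of its top. Origin: centre of its underside; x runs from the switch half (towards the robot) to the far half, z up. The rocker's pivot lies 24 mm from the origin towards -x, 59 mm up, along the unit's y.
- camera_switch (a joint): black rocker of the camera controller: paddle 50 mm (unit's x) x 34 x 8 mm, a 5 mm ridge across each end, pivoting at the middle of its underside. In rad: 0 = off (robot-side end proud), 0.60 = fully on (that end down); on above 0.36. Stays where it is left. Pressing its proud end takes 2 to 4 N over 12 mm of travel to a hard stop; it is on after 7 mm, so there is no need to reach the stop.
- camera_tap (a point): point to tap on the camera controller's rocker: top of the ridge 21.5 mm from the paddle's middle (13 mm above its underside), on the end that stands proud when off; moves with the paddle
- mixer: vortex mixer: white loose desk unit, 126 x 94 mm and 56 mm high (0.8 to 1 kg, rubber feet), with a black rubber cup head, 50 mm across and 28 mm tall, on the far half of its top. Origin: centre of its underside; x runs from the switch half (towards the robot) to the far half, z up. The rocker's pivot lies 31 mm from the origin towards -x, 67 mm up, along the unit's y.
- mixer_switch (a joint): black rocker of the vortex mixer: paddle 50 mm (unit's x) x 34 x 8 mm, a 5 mm ridge across each end, pivoting at the middle of its underside. In rad: 0 = off (robot-side end proud), 0.60 = fully on (that end down); on above 0.36. Stays where it is left. Pressing its proud end takes 2 to 4 N over 12 mm of travel to a hard stop; it is on after 7 mm, so there is no need to reach the stop.
- mixer_tap (a point): point to tap on the vortex mixer's rocker: top of the ridge 21.5 mm from the paddle's middle (13 mm above its underside), on the end that stands proud when off; moves with the paddle
- dish: covered petri dish, 88 mm across, 15 mm high; loose, to be left alone; origin at the centre of its underside
- flask: clear culture flask lying flat, 95 x 75 x 34 mm, with neck and cap towards its -x (76 mm from the origin); loose, to be left alone; origin at the centre of its underside
- bottle: media jar, 64 mm across, 110 mm high; loose, to be left alone; origin at the centre of its underside
- tipbox: pipette-tip box, 87 x 122 x 63 mm; loose, to be left alone; origin at the centre of its underside
- vial: small vial, 28 mm across, 50 mm high; loose, to be left alone; origin at the centre of its underside
- tally: metal hand counter, 44 mm across, 33 mm high; loose, to be left alone; origin at the centre of its underside
- beaker: glass beaker, 64 mm across, 75 mm high; loose, to be left alone; origin at the centre of its underside
Mind the look-alikes: they are no part of the job. What is shaped like the camera but pink is not meant. What is shaped like the warmer but yellow is not meant.

How it is judged:
By the outcome, as a careful person would: the job done as asked, in the order asked, and still so for the second after the job is handed in, with the robot touching nothing.
It also fails if it takes over 43 s, if anything falls off the work surface, if the arm or the gripper's body presses on something with over 40 N, if the wrist force passes 120 N, or if a joint passes its speed limit or range.

## Robot

A 6-joint arm with a two-finger parallel gripper is mounted at the origin on the work surface. World frame = base frame: x ahead of the robot, y to its left, z up, the work surface at z = 0. Lengths are in m, angles in degrees, forces in N, time in s.
With the tool pointing down it reaches from about 0.4 to 0.825 m from the base axis. Payload 7 kg.
Tool frame: the origin (TCP) lies midway between the tips of the shut fingers; the grasp point (between the pads) lies 19 mm behind it; z points along the fingers, y is the line along which they close (so a half turn about z gives the same grasp; the last joint's range is limited). The gripper opens to 88 mm and grips with 3 to 60 N. Pads are 19 mm wide; open, the fingers measure 130 mm over their backs; the gripper's body (78 mm by 193 mm) begins 47 mm behind the grasp point.
Start: joints at [-46.748, 20.546, 0.682, 0, -70.136, -16.507], TCP at [0.304, -0.603, 0.227] pointing down, gripper open.
Joint ranges: [-176.03, 176.03], [-82.01, 121.73], [-58.28, 71.71], [-173.87, 95.51], [-174.79, -0.11], [-173.66, 173.66]. Speed limits (degrees/s): [136.94, 136.94, 172.46, 180, 180, 180].

## Interface

Orientations are given as [roll, pitch, yaw] about the fixed x, y, z axes, in that order (R = Rz(yaw) Ry(pitch) Rx(roll)).
In Python, from plant import ctrl, viewer, close_job gives the robot as it stands. The module is installed in compiled form; this text tells all that it offers.
- The arm moves only by the tool step_arm, never from a script. Its argument "moves" is a list that holds one entry, the list of rows, each a list of 5 numbers: the shift along the world's x, y, z in cm, then the turn about the world's z in rad, then the finger opening in cm, from 0 to 8.76. In form: [[[tx, ty, tz, twist, grip], ...]]. A call has 1 to 10 rows; each row shifts and turns the commanded pose from where the row before left it; what a row does not reach is not made up. A row lasts 1/10 s, in which the tool goes at most 50 mm and 8.59 degrees, less where a joint would pass 70% of its speed; a pose out of reach is approached as far as the arm can. A call with a gripper value outside its range is refused whole. The fingers move at their own pace and stop on an object; the grip force is fixed at half the most. Time passes only in rows, so rows that do not move let the fingers close. It gives the time, the measured TCP pose, the force, the opening and the grip force at its end, in the units of the state.
- ctrl.get_obs(): the state, without advancing time (a new reading comes with each control period).
- viewer.snapshot(name): name is "side" or "top" or "wrist"; returns (picture, depth): 384x512x3 uint8, blue, green, red; 384x512 float32, m along the optical axis (not along the pixel's ray), 0 where there is no reading.
- viewer.camera_info(name): a dict with "camera_matrix" (3x3 intrinsics, pixels), "k1" (the pictures are not rectified: a ray, as slopes to the right and down, at radius r is drawn at 1 + k1 r^2 times it, then the intrinsics apply), "eye" and "orientation" of the camera in the world. Camera axes: x right, y down, z forward; pixel columns grow to the right and rows downward; lengths in m; the calibration is good to about 2 mm. A picture is of the moment at which its call begins: read the wrist's pose just before it. camera_info takes no time and is no camera call; for the wrist camera it gives the pose at the moment of the call.
- close_job(): hands the job in; it is judged then, once.
The state is a dict: "clock": time; "joint_pos": joint angles; "qvel": joint speeds; "tau": joint torques, N m; "tool_pos": TCP position; "orientation": TCP orientation; "force": force on the tool from outside, world axes, zero at the start; "moment": the same for the moment, N m; "opening": finger opening in m; "gripper_force": force on a finger pad.
Only numpy, scipy, OpenCV 4.12 (cv2) and the standard library are available. Lean on these libraries where they do the work, as an engineer would, in place of code of your own. Each camera call takes 0.05 s, during which the arm holds its last target. There are 200 camera calls.

## Working session

There is one attempt and no reset: what is moved stays moved. The work goes in short steps, Python scripts to look and compute and a tool call to move; the robot and the scene stay as the last step left them, time stands still between calls to the robot, and variables do not carry over. Pictures are saved under pics/ and viewed, at most 10 in all, crops included, and the job is handed in when it is done.

Besides the shell and the picture viewer there is one more tool, called as name(argument=value, ...), one argument or row to a line, values as JSON. step_arm: Moves the arm, as the interface text tells. Its arguments: {"type":"object","properties":{"moves":{"type":"array","items":{"type":"array","items":{"type":"array","items":{"type":"number"}}}}},"required":["moves"]}

```bash
mkdir -p pics; cat > h.py <<'E'
import numpy as np, cv2
from plant import ctrl, viewer, close_job
from scipy.spatial.transform import Rotation as R
def cam(n):
    i=viewer.camera_info(n); o=np.array(i["orientation"],float)
    M=o if o.shape==(3,3) else (R.from_euler('xyz',o,degrees=True).as_matrix() if o.size==3 else R.from_quat(o).as_matrix())
    return np.array(i["camera_matrix"]),i["k1"],np.array(i["eye"]),M
def rays(c,uv):
    K,k1,e,M=c
    d=cv2.undistortPoints(np.array(uv,np.float64).reshape(-1,1,2),K,np.array([k1,0,0,0,0.])).reshape(-1,2)
    return np.c_[d,np.ones(len(d))]
def pts(c,uv,depth):  # from depth
    return c[2]+(rays(c,uv)*np.asarray(depth).reshape(-1,1))@c[3].T
def plane(c,uv,z):
    d=rays(c,uv)@c[3].T
    return c[2]+d*((z-c[2][2])/d[:,2])[:,None]
E
python3 - <<'E'
from h import *
print(ctrl.get_obs()["clock"])
for n in("side","top"):
    print(viewer.camera_info(n)); p,d=viewer.snapshot(n); cv2.imwrite(f"pics/{n}0.png",p); np.savez(f"{n}0.npz",p=p,d=d)
a=cv2.imread("pics/top0.png");cv2.imwrite("pics/top0b.png",cv2.resize(a,(800,600)))
E
```

```text
0.0
{'camera_matrix': array([[451.54020028,   0.        , 257.2057047 ],
       [  0.        , 451.54020028, 199.25881705],
       [  0.        ,   0.        ,   1.        ]]), 'k1': -0.020610670899533286, 'eye': array([-0.31063763,  1.06876312,  0.89209681]), 'orientation': array([-121.02879476,   -1.29629671, -141.47696273])}
{'camera_matrix': array([[416.76938859,   0.        , 259.83543336],
       [  0.        , 416.76938859, 191.41430432],
       [  0.        ,   0.        ,   1.        ]]), 'k1': 0.0159685781085706, 'eye': array([ 0.35510461, -0.05079676,  1.61914268]), 'orientation': array([-1.72156703e+02, -8.34863901e-03, -8.91317578e+01])}
```

View pics/top0b.png

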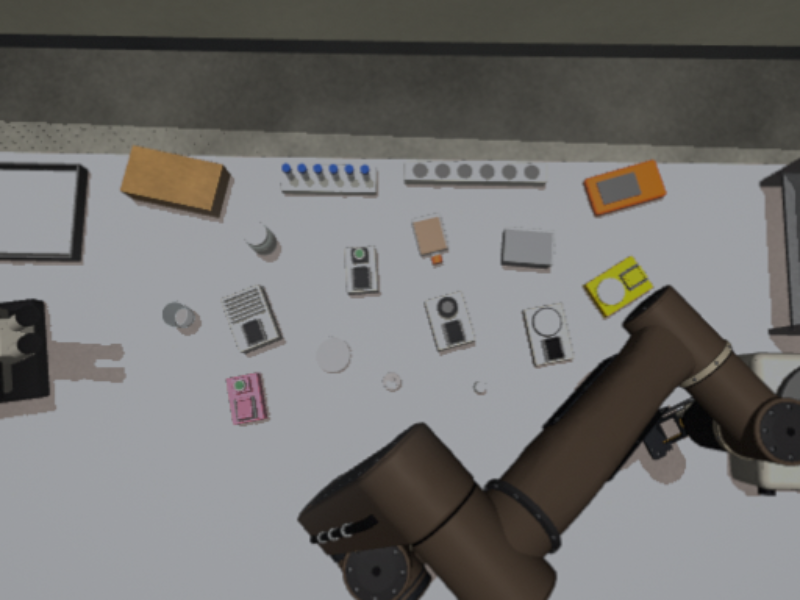

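View pics/side0.png

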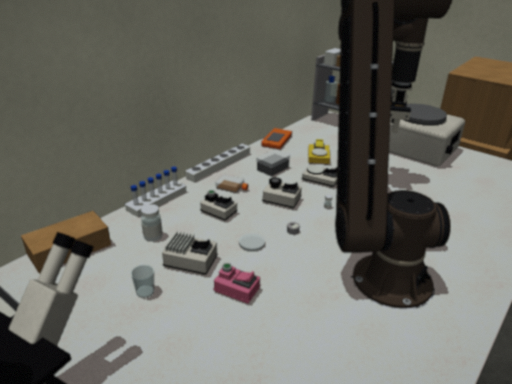

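The top view (800 px) shows four white units: lamp with fins (252,318), white camera unit (361,268), mixer with cup (450,320) and white warmer (547,333). The pink camera copy (246,398) and yellow warmer copy (617,285) are the look-alikes. I'll measure the rockers and bodies and make one enlarged crop to confirm.

```bash
cat > meas.py <<'E'
from h import *
z=np.load("top0.npz");p,d=z["p"],z["d"];c=cam("top")
v,u=np.mgrid[:384,:512];P=pts(c,np.c_[u.ravel(),v.ravel()],d.ravel()).reshape(384,512,3)
g=p.max(2)
U={"lamp":(252,318,62,73,.038),"warmer":(547,333,38,49,.038),"camera":(361,268,48,59,.024),"mixer":(450,320,56,67,.031)}
H=np.median(P[230:260,20:150,2]);print("table z",H)
for n,(x,y,h,ph,off) in U.items():
    x=int(x*.64);y=int(y*.64)
    w=np.zeros(g.shape,bool);w[y-32:y+32,x-28:x+28]=True
    b=(w&(P[...,2]-H>h/1000-.012)).astype(np.uint8)
    cs,_=cv2.findContours(b,0,2);k=max(cs,key=cv2.contourArea)
    q=plane(c,k.reshape(-1,2).astype(float),h/1000)[:,:2]
    r=cv2.minAreaRect((q*1000).astype(np.float32))
    dk=(w&(g<60)).astype(np.uint8)
    # rocker: largest dark blob in the nearer (lower in picture) half
    nl,L,S,C=cv2.connectedComponentsWithStats(dk)
    o=[(S[i][4],C[i]) for i in range(1,nl) if S[i][4]>40]
    print(n,"body",[np.round(t,1) for t in r],"topz",np.round(np.median(P[b>0][:,2])*1000))
    for i in range(1,nl):
        if S[i][4]>40:
            kk=max(cv2.findContours((L==i).astype(np.uint8),0,2)[0],key=cv2.contourArea).reshape(-1,2).astype(float)
            rr=cv2.minAreaRect((plane(c,kk,ph/1000+.01)[:,:2]*1000).astype(np.float32))
            zz=P[L==i][:,2]
            print("   dark",S[i][4],np.round(C[i],1),"plane",np.round(plane(c,[C[i]],ph/1000+.008)[0]*1000),[np.round(t,1) for t in rr],"z",np.round(np.percentile(zz,[5,50,95])*1000))
cr=p[170:280,130:390];cv2.imwrite("pics/crop.png",cv2.resize(cr,None,fx=3,fy=3,interpolation=2))
E
python3 meas.py
```

```text
table z 0.0008333078323555787
lamp body [array([519.1, 329.1]), array([140.1, 100.6]), np.float64(22.8)] topz 65.0
   dark 115 [161.6 211.9] plane [485. 314.  81.] [array([484.9, 313.5]), array([48.3, 32.3]), np.float64(21.0)] z [72. 81. 92.]
warmer body [array([ 493.8, -392.8]), array([139.5, 100.6]), np.float64(12.2)] topz 40.0
   dark 123 [354.1 222.6] plane [ 458. -402.   57.] [array([ 458.2, -401.8]), array([48.5, 35.6]), np.float64(14.8)] z [46. 55. 67.]
camera body [array([644.6,  66.3]), array([112.3,  75.9]), np.float64(5.3)] topz 52.0
   dark 100 [230.8 177.4] plane [621.  63.  67.] [array([621.8,  61.8]), array([46. , 30.2]), np.float64(1.5)] z [60. 68. 78.]
mixer body [array([ 521.2, -151.7]), array([125.7,  94.2]), np.float64(16.3)] topz 58.0
   dark 54 [286.1 196.5] plane [ 550. -146.   75.] [array([ 549.9, -145.7]), array([41.4, 37.3]), np.float64(0.5)] z [77. 82. 89.]
   dark 113 [290.4 212. ] plane [ 492. -162.   75.] [array([ 492.2, -162.7]), array([48. , 31.8]), np.float64(18.7)] z [63. 74. 85.]
```

View pics/crop.png

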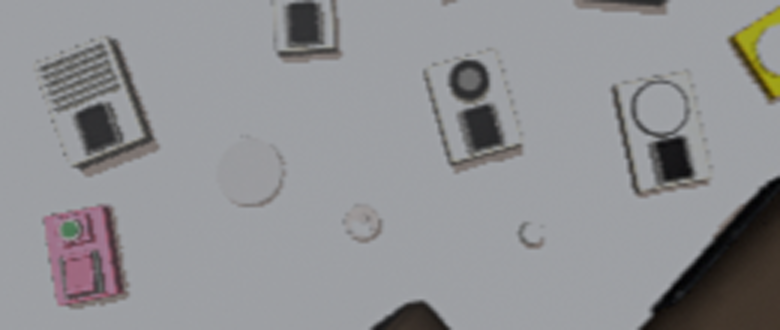

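The crop confirms it: white finned lamp (crop 95,105), white camera unit (305,25), mixer with black cup (475,105), and white warmer with round plate (660,135). The pink and yellow copies are separate. Body sizes, heights and pivots all match the description. Next, the current yaw.

```bash
python3 -c "
from h import *
o=ctrl.get_obs();print({k:np.round(o[k],4) for k in ('clock','tool_pos','orientation','opening','force')})
print(cam('wrist')[2:])"
```

```text
{'clock': np.float64(0.1), 'tool_pos': array([ 0.3036, -0.6024,  0.2257]), 'orientation': array([ 1.799168e+02, -8.500000e-03, -1.532588e+02]), 'opening': np.float64(0.0877), 'force': array([0.0363, 0.5907, 0.5005])}
(array([ 0.23190609, -0.63743043,  0.38232951]), array([[-0.44893666,  0.85419586,  0.26230765],
       [ 0.89356121,  0.42848076,  0.13398729],
       [ 0.00205761,  0.29453975, -0.95563701]]))
```

step_arm(
  moves=[
    [[2,4,0.5,0,0],[2,4,0.5,0,0],[2,4,0,0,0],[2,4,0,0,0],[2,4,0,0,0],[2,4,0,0,0],[2,4,0,0,0],[2,4,0,0,0],[2,4,0,0,0],[1,4,0,0,0]],
  ],
)

```text
clock: 1.1
tool_pos: [0.4947, -0.2009, 0.2362]
orientation: [180.0, -0.0, -153.2]
force: [0.4, 0.1, -0.0]
opening: 0.0125
gripper_force: 0.0
```

step_arm(
  moves=[
    [[0,4.5,0,0,0],[0,4.5,0,0,0],[0,4.5,0,0,0],[0,4.5,0,0,0],[0,4.5,0,0,0],[0,4.5,0,0,0],[0,4.5,0,0,0],[-1,4.5,0,-0.02,0],[-1,4.5,0,-0.02,0],[-1,4.5,0,-0.028,0]],
  ],
)

```text
clock: 2.1
tool_pos: [0.4628, 0.2489, 0.2364]
orientation: [-180.0, -0.0, -157.2]
force: [0.5, -0.3, 0.3]
opening: 0.0004
gripper_force: 0.0
```

step_arm(
  moves=[
    [[0,3,-1,0,0],[0,2.7,-1,0,0],[0,0,-1,0,0],[0,0,-1,0,0],[0,0,0,0,0],[0,0,0,0,0]],
  ],
)

```text
clock: 2.7
tool_pos: [0.4639, 0.3032, 0.1966]
orientation: [-180.0, -0.0, -157.2]
force: [-0.2, 0.7, -0.4]
opening: 0.0004
gripper_force: 0.0
```

```bash
python3 - <<'E'
from h import *
o=ctrl.get_obs();c=cam('wrist');p,d=viewer.snapshot('wrist');cv2.imwrite("pics/w1.png",p)
print(o["clock"],o["tool_pos"],o["orientation"],o["force"],o["opening"])
np.savez("w1.npz",p=p,d=d)
v,u=np.mgrid[:384,:512];P=pts(c,np.c_[u.ravel(),v.ravel()],d.ravel()).reshape(384,512,3)
m=(p.max(2)<60)&(abs(P[...,0]-.484)<.04)&(abs(P[...,1]-.314)<.035)&(P[...,2]>.066)&(P[...,2]<.1)
ys,xs=np.nonzero(m);print(m.sum(),np.median(xs),np.median(ys))
if m.sum()>50:
    Q=P[m];print(cv2.minAreaRect((Q[:,:2]*1000).astype(np.float32)),np.percentile(Q[:,2],[2,50,98]),Q[Q[:,2]>np.percentile(Q[:,2],90)].mean(0))
E
```

```text
2.7 [0.46385456 0.30324641 0.1966373 ] [-1.79981085e+02 -1.76257065e-02 -1.57203214e+02] [-0.24009268  0.68341548 -0.40933707] 0.00039701640674428526
1226 253.0 206.5
((489.6526184082031, 315.3453063964844), (67.1176528930664, 44.86256790161133), 22.400358200073242) [0.0737226  0.08027546 0.09066596] [0.46523151 0.30616097 0.09022285]
```

View pics/w1.png

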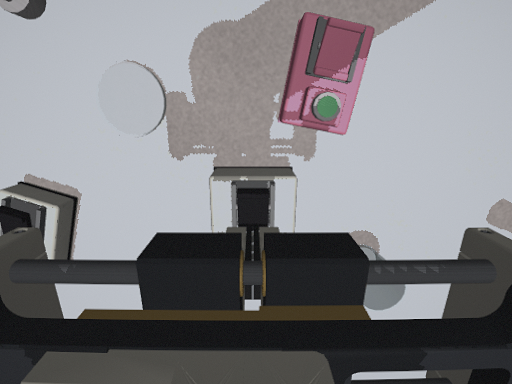

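The wrist view shows the lamp rocker at (253,205), centred between the finger tips. Its ridge measures (0.465, 0.306, 0.090), which agrees with the top view. Going down.

step_arm(
  moves=[
    [[0.1,0.2,-2.5,0,0],[0,0,-2.5,0,0],[0,0,-2.5,0,0],[0,0,-1.5,0,0],[0,0,-0.5,0,0],[0,0,-0.1,0,0],[0,0,-0.1,0,0],[0,0,0,0,0]],
  ],
)

```text
clock: 3.55
tool_pos: [0.4652, 0.3066, 0.1006]
orientation: [180.0, 0.1, -157.2]
force: [0.1, -0.7, 0.5]
opening: 0.0002
gripper_force: 0.0
```

step_arm(
  moves=[
    [[0,0,-0.15,0,0],[0,0,-0.15,0,0],[0,0,0,0,0]],
  ],
)

```text
clock: 3.85
tool_pos: [0.4647, 0.3062, 0.0965]
orientation: [180.0, -0.0, -157.2]
force: [-0.1, -0.3, -0.2]
opening: 0.0005
gripper_force: 0.0
```

step_arm(
  moves=[
    [[0,0,-0.15,0,0],[0,0,-0.15,0,0],[0,0,0,0,0]],
  ],
)

```text
clock: 4.15
tool_pos: [0.4646, 0.3061, 0.0933]
orientation: [-180.0, -0.0, -157.2]
force: [0.4, 0.7, 0.3]
opening: 0.0006
gripper_force: 0.0
```

step_arm(
  moves=[
    [[0,0,-0.15,0,0],[0,0,-0.15,0,0],[0,0,0,0,0]],
  ],
)

```text
clock: 4.45
tool_pos: [0.4642, 0.3058, 0.0904]
orientation: [-180.0, -0.1, -157.2]
force: [-1.9, -0.6, 2.0]
opening: 0.0004
gripper_force: 1.3
```

step_arm(
  moves=[
    [[0,0,-0.2,0,0],[0,0,-0.2,0,0],[0,0,-0.15,0,0],[0,0,-0.15,0,0],[0,0,0,0,0]],
  ],
)

```text
clock: 4.95
tool_pos: [0.4647, 0.3062, 0.0832]
orientation: [-180.0, -0.0, -157.2]
force: [-0.3, -0.7, 0.6]
opening: 0.0004
gripper_force: 0.7
```

step_arm(
  moves=[
    [[0,0,-0.15,0,0],[0,0,0,0,0]],
  ],
)

```text
clock: 5.15
tool_pos: [0.4648, 0.3063, 0.0819]
orientation: [180.0, 0.0, -157.2]
force: [-1.8, -1.3, 2.5]
opening: 0.0005
gripper_force: 0.9
```

step_arm(
  moves=[
    [[0,0,1,0,0],[0,0,3,0,0],[0,0,4,0,0],[0,0,3,0,0],[0,0,0,0,0],[0,0,0,0,0]],
  ],
)

```text
clock: 5.75
tool_pos: [0.4652, 0.3068, 0.1934]
orientation: [179.9, 0.2, -157.2]
force: [-0.3, 0.3, -0.8]
opening: 0.0004
gripper_force: 0.0
```

```bash
cat > chk.py <<'E'
from h import *
import sys
n,x,y,z0=sys.argv[1],*map(float,sys.argv[2:5])
o=ctrl.get_obs();c=cam('wrist');p,d=viewer.snapshot('wrist');cv2.imwrite(f"pics/{n}.png",p)
print(o["clock"],o["tool_pos"].round(4) if hasattr(o["tool_pos"],'round') else o["tool_pos"],o["orientation"])
v,u=np.mgrid[:384,:512];P=pts(c,np.c_[u.ravel(),v.ravel()],d.ravel()).reshape(384,512,3)
m=(p.max(2)<60)&(abs(P[...,0]-x)<.032)&(abs(P[...,1]-y)<.03)&(P[...,2]>z0-.004)&(P[...,2]<z0+.026)
ys,xs=np.nonzero(m);Q=P[m];print(m.sum(),np.median(xs),np.median(ys),np.percentile(Q[:,2],[2,50,98]))
# height profile along the unit x (given yaw), relative to pivot
a=np.radians(float(sys.argv[5]));s=(Q[:,0]-x)*np.cos(a)+(Q[:,1]-y)*np.sin(a)
for lo in range(-28,28,4):
    k=(s*1000>=lo)&(s*1000<lo+4)
    if k.sum()>5: print(lo,k.sum(),(np.median(Q[k,2])*1000).round(1),(np.median(Q[k,1]*np.cos(a)-Q[k,0]*np.sin(a))*1000-1000*(y*np.cos(a)-x*np.sin(a))).round(1))
E
python3 chk.py w2 .4843 .314 .073 22.8
```

```text
5.75 [0.4652 0.3068 0.1934] [ 1.79907892e+02  1.50748340e-01 -1.57154594e+02]
1394 250.0 204.0 [0.07506104 0.07950787 0.08867017]
-28 121 79.4 0.9
-24 77 78.7 -1.2
-20 124 76.0 -0.1
-16 122 77.0 -0.2
-12 117 77.8 0.9
-8 116 78.8 -0.7
-4 115 79.3 -0.2
0 123 80.3 -0.2
4 120 81.4 -0.2
8 117 82.4 -0.2
12 169 87.2 -0.2
16 19 88.5 1.9
```

View pics/w2.png

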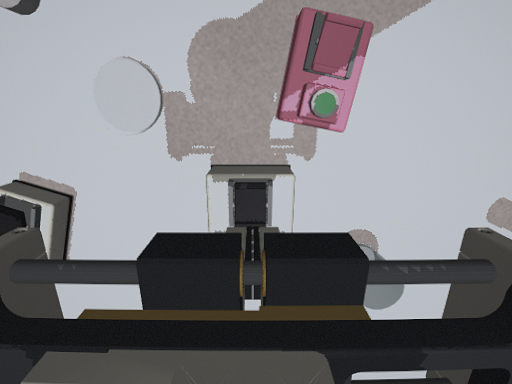

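The lamp paddle profile now slopes up away from the robot at 0.23 rad, so the joint is at about 0.53 rad, which is on. The unit hasn't moved (rocker at pixel 250,204). Next is the warmer at (0.436, -0.406), yaw 12.5°.

step_arm(
  moves=[
    [[0,-4.5,0.5,-0.02,0],[0,-4.5,0.5,-0.02,0],[0,-4.5,0,-0.02,0],[0,-4.5,0,-0.02,0],[0,-4.5,0,-0.02,0],[0,-4.5,0,-0.02,0],[0,-4.5,0,-0.02,0],[0,-4.5,0,-0.02,0],[0,-4.5,0,-0.02,0],[0,-4.5,0,0,0]],
  ],
)

```text
clock: 6.8
tool_pos: [0.4639, -0.1456, 0.2012]
orientation: [180.0, -0.1, -167.5]
force: [0.8, -0.3, 0.1]
opening: 0.0003
gripper_force: 0.0
```

step_arm(
  moves=[
    [[0,-4.5,0,0,0],[-0.5,-4.5,0,0,0],[-0.5,-4.5,0,0,0],[-0.5,-4.5,-0.5,0,0],[-0.5,-4.5,-1,0,0],[-0.5,-3,-1,0,0],[-0.4,-0.8,-1,0,0],[0,0,0,0,0],[0,0,0,0,0]],
  ],
)

```text
clock: 7.7
tool_pos: [0.4354, -0.4061, 0.1663]
orientation: [179.9, -0.1, -167.5]
force: [0.6, 0.0, -1.3]
opening: 0.0005
gripper_force: 0.0
```

```bash
python3 chk.py w3 .4573 -.4012 .049 12.5
```

```text
7.7 [ 0.4354 -0.4061  0.1663] [ 1.79935567e+02 -7.69617228e-02 -1.67474366e+02]
1195 247.0 207.0 [0.04994119 0.05670082 0.0669404 ]
-28 129 60.1 -5.0
-24 159 66.1 -2.9
-20 71 65.4 -4.0
-16 97 59.0 -4.1
-12 96 57.9 -3.1
-8 93 56.8 -4.2
-4 104 55.6 -4.8
0 94 54.4 -4.3
4 90 53.1 -2.7
8 95 52.1 -5.4
12 90 50.7 -5.5
16 72 51.0 -5.5
```

View pics/w3.png

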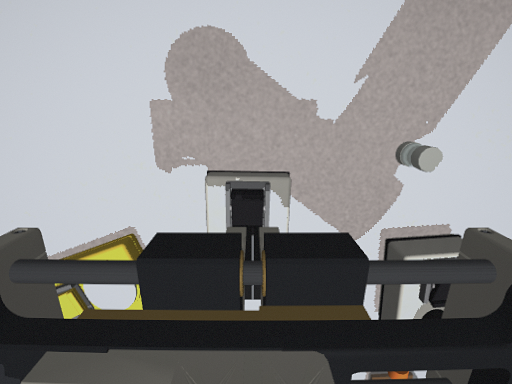

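The white warmer's rocker is at (247,207), about 4 mm towards -y of my estimate, so I'll correct for that and descend.

step_arm(
  moves=[
    [[-0.2,-0.3,-2.5,0,0],[0,0,-2.5,0,0],[0,0,-2.5,0,0],[0,0,-1,0,0],[0,0,-0.3,0,0],[0,0,-0.2,0,0],[0,0,-0.2,0,0],[0,0,0,0,0]],
  ],
)

```text
clock: 8.55
tool_pos: [0.4342, -0.4099, 0.0759]
orientation: [-180.0, 0.1, -167.5]
force: [0.2, 0.2, 0.1]
opening: 0.0005
gripper_force: 0.0
```

step_arm(
  moves=[
    [[0,0,-0.15,0,0],[0,0,-0.15,0,0],[0,0,0,0,0]],
  ],
)

```text
clock: 8.85
tool_pos: [0.4337, -0.4098, 0.072]
orientation: [180.0, -0.0, -167.5]
force: [0.1, 0.7, 0.7]
opening: 0.0001
gripper_force: 0.0
```

step_arm(
  moves=[
    [[0,0,-0.15,0,0],[0,0,-0.15,0,0],[0,0,0,0,0]],
  ],
)

```text
clock: 9.15
tool_pos: [0.4337, -0.4098, 0.0688]
orientation: [180.0, -0.0, -167.5]
force: [0.2, -0.2, 0.4]
opening: 0.0005
gripper_force: 0.1
```

step_arm(
  moves=[
    [[0,0,-0.15,0,0],[0,0,-0.15,0,0],[0,0,-0.2,0,0],[0,0,-0.2,0,0],[0,0,-0.15,0,0],[0,0,-0.15,0,0],[0,0,0,0,0]],
  ],
)

```text
clock: 9.85
tool_pos: [0.4337, -0.4097, 0.0588]
orientation: [180.0, -0.0, -167.5]
force: [-2.3, -0.6, 1.4]
opening: 0.0009
gripper_force: 1.0
```

step_arm(
  moves=[
    [[0,0,-0.1,0,0],[0,0,0,0,0]],
  ],
)

```text
clock: 10.05
tool_pos: [0.4338, -0.4098, 0.0579]
orientation: [-180.0, 0.0, -167.5]
force: [-2.5, -0.6, 3.2]
opening: 0.0003
gripper_force: 1.2
```

step_arm(
  moves=[
    [[0,0,1,0,0],[0,0,3,0,0],[0,0,4,0,0],[0,0,3,0,0],[0,0,0,0,0],[0,0,0,0,0]],
  ],
)

```text
clock: 10.65
tool_pos: [0.4346, -0.4097, 0.1693]
orientation: [-179.9, 0.2, -167.5]
force: [-0.4, -0.2, 0.1]
opening: 0.0003
gripper_force: 0.0
```

```bash
python3 chk.py w4 .4563 -.4050 .049 12.5
```

```text
10.65 [ 0.4346 -0.4097  0.1693] [-1.79918544e+02  1.57832979e-01 -1.67460344e+02]
1306 251.0 205.0 [0.05119415 0.05544493 0.06326876]
-28 136 55.0 -0.1
-24 86 55.8 0.4
-20 119 52.0 -0.1
-16 107 52.8 -1.2
-12 118 53.5 -0.1
-8 124 54.3 -0.1
-4 117 55.4 -1.2
0 115 56.3 -0.2
4 117 57.0 -1.2
8 113 57.9 -0.2
12 146 59.0 -1.2
16 8 64.8 1.4
```

The warmer is on at about 0.51 rad. Next is the camera controller.

step_arm(
  moves=[
    [[1.5,4.3,0.5,-0.02,0],[1.5,4.3,0.5,-0.02,0],[1.5,4.3,0.5,-0.02,0],[1.5,4.3,0.5,-0.02,0],[1.5,4.3,0,-0.02,0],[1.5,4.3,0,-0.02,0],[1.5,4.3,0,0,0],[1.5,4.3,0,0,0],[1.5,4.3,0,0,0],[1.5,4.3,0,0,0]],
  ],
)

```text
clock: 11.7
tool_pos: [0.5835, 0.0222, 0.1868]
orientation: [-180.0, -0.1, -174.3]
force: [1.0, -1.1, -0.2]
opening: 0.0001
gripper_force: 0.0
```

step_arm(
  moves=[
    [[1.4,4.1,-0.5,0,0],[0,0,-0.5,0,0],[0,0,0,0,0],[0,0,0,0,0]],
  ],
)

```text
clock: 12.1
tool_pos: [0.597, 0.0606, 0.1771]
orientation: [-180.0, -0.1, -174.3]
force: [0.3, -0.1, -0.8]
opening: 0.0001
gripper_force: 0.0
```

```bash
python3 chk.py w5 .621 .0635 .059 5.3
```

```text
12.1 [0.597  0.0606 0.1771] [-1.79967056e+02 -1.18539722e-01 -1.74348530e+02]
1143 250.0 208.0 [0.06078065 0.06673055 0.07633195]
-28 76 67.5 -2.8
-24 184 74.6 -2.7
-20 103 75.3 -1.7
-16 63 68.8 -2.7
-12 105 68.0 -1.7
-8 107 66.9 -3.8
-4 100 65.8 -2.8
0 95 64.8 -2.8
4 90 63.9 -2.3
8 93 62.7 -1.7
12 91 61.5 -1.7
16 27 61.0 0.5
20 7 64.8 1.6
```

View pics/w5.png

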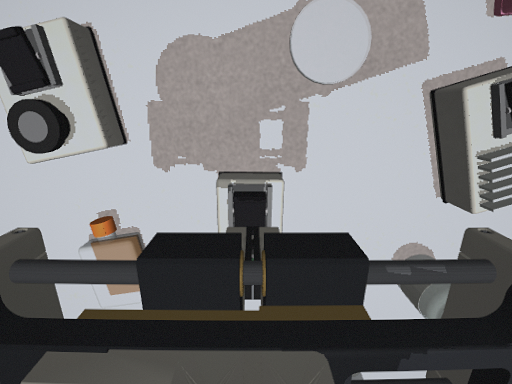

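The white camera unit's rocker is at (250,208) with its near end proud, between the mixer (left) and the lamp (right). It needs a correction of about 1 mm, then down.

step_arm(
  moves=[
    [[-0.1,-0.15,-2.5,0,0],[0,0,-2.5,0,0],[0,0,-2.5,0,0],[0,0,-1,0,0],[0,0,-0.4,0,0],[0,0,-0.2,0,0],[0,0,0,0,0],[0,0,0,0,0]],
  ],
)

```text
clock: 12.95
tool_pos: [0.5974, 0.0599, 0.0882]
orientation: [180.0, 0.1, -174.3]
force: [-0.4, 0.3, 0.8]
opening: 0.0005
gripper_force: 0.0
```

step_arm(
  moves=[
    [[0,0,-0.15,0,0],[0,0,-0.15,0,0],[0,0,-0.1,0,0],[0,0,-0.1,0,0],[0,0,-0.1,0,0],[0,0,0,0,0]],
  ],
)

```text
clock: 13.55
tool_pos: [0.5967, 0.0597, 0.0808]
orientation: [-180.0, -0.0, -174.3]
force: [0.3, 0.5, -0.4]
opening: 0.0006
gripper_force: 0.0
```

step_arm(
  moves=[
    [[0,0,-0.15,0,0],[0,0,-0.15,0,0],[0,0,0,0,0]],
  ],
)

```text
clock: 13.85
tool_pos: [0.5967, 0.0597, 0.0779]
orientation: [-180.0, -0.0, -174.3]
force: [0.7, 0.7, 0.9]
opening: -0.0002
gripper_force: 0.3
```

Contact at about 0.078; press a further 10.5 mm or so.

step_arm(
  moves=[
    [[0,0,-0.15,0,0],[0,0,-0.15,0,0],[0,0,-0.2,0,0],[0,0,-0.2,0,0],[0,0,-0.15,0,0],[0,0,-0.15,0,0],[0,0,0,0,0]],
  ],
)

```text
clock: 14.55
tool_pos: [0.5967, 0.0597, 0.0678]
orientation: [-180.0, -0.0, -174.3]
force: [-1.2, -0.8, 1.8]
opening: 0.0007
gripper_force: 0.8
```

step_arm(
  moves=[
    [[0,0,1,0,0],[0,0,3,0,0],[0,0,4,0,0],[0,0,3,0,0],[0,0,0,0,0],[0,0,0,0,0]],
  ],
)

```text
clock: 15.15
tool_pos: [0.5975, 0.0601, 0.1795]
orientation: [179.9, 0.2, -174.3]
force: [-0.1, 0.4, -0.5]
opening: 0.0006
gripper_force: 0.0
```

```bash
python3 chk.py w6 .619 .061 .059 5.3; python3 - <<'E'
from h import *
p,d=viewer.snapshot("top");cv2.imwrite("pics/top1.png",p);np.savez("top0b.npz",p=p,d=d)
E
sed 's/top0.npz/top0b.npz/;/^cr=/d' meas.py | python3 -
```

```text
15.15 [0.5975 0.0601 0.1795] [ 1.79932428e+02  1.78400808e-01 -1.74341422e+02]
1265 250.0 206.0 [0.06103751 0.06526672 0.07209597]
-28 83 64.6 0.1
-24 110 65.4 -0.4
-20 88 61.8 0.1
-16 120 62.2 0.1
-12 118 63.1 0.2
-8 112 64.1 -0.9
-4 114 64.9 -0.3
0 116 65.8 0.7
4 118 66.8 0.2
8 116 67.7 -0.3
12 126 68.8 0.8
16 41 69.5 1.3
table z 0.0010480600537683404
lamp body [array([523.1, 325.5]), array([242.9, 208.2]), np.float64(2.2)] topz 628.0
   dark 126 [180.2 183.2] plane [593. 250.  81.] [array([612.3, 252.9]), array([83.6, 54.1]), np.float64(26.9)] z [563. 580. 601.]
   dark 612 [173.7 212.2] plane [485. 269.  81.] [array([496.7, 273.4]), array([213. ,  52.3]), np.float64(19.5)] z [588. 636. 682.]
   dark 49 [138.7 229.6] plane [419. 395.  81.] [array([421.2, 394. ]), array([42.7, 18.5]), np.float64(17.1)] z [613. 634. 667.]
warmer body [array([ 494.1, -392.9]), array([138.9,  97.5]), np.float64(12.2)] topz 40.0
   dark 122 [354.3 222.9] plane [ 457. -403.   57.] [array([ 456.2, -402.7]), array([50. , 34.6]), np.float64(8.7)] z [47. 57. 66.]
camera body [array([680.5,  71. ]), array([191.7, 202.3]), np.float64(1.9)] topz 580.0
   dark 642 [216.4 151.2] plane [721. 120.  67.] [array([717.7, 115.9]), array([101.1, 111.1]), np.float64(0.9)] z [616. 620. 623.]
   dark 611 [222.1 174. ] plane [633.  96.  67.] [array([651.7, 102.1]), array([137.7, 132.5]), np.float64(1.9)] z [264. 522. 608.]
   dark 138 [247.4 172.7] plane [640.   0.  67.] [array([641.1,  -1.7]), array([86. , 47.5]), np.float64(7.2)] z [282. 286. 290.]
mixer body [array([ 521.2, -151.7]), array([125.7,  94.2]), np.float64(16.3)] topz 58.0
   dark 56 [286.  196.6] plane [ 550. -146.   75.] [array([ 549.9, -145.7]), array([41.4, 37.3]), np.float64(0.5)] z [78. 83. 88.]
   dark 112 [290.3 212. ] plane [ 492. -162.   75.] [array([ 492.2, -162.7]), array([48. , 31.8]), np.float64(18.7)] z [66. 74. 85.]
```

The camera is on at about 0.51 rad. The mixer and warmer haven't moved, and the arm is clear.

```bash
python3 -c "
from plant import close_job
print(close_job())"
```

```text
the job is handed in; nothing more can be done
None
```

I tapped on the lamp supply, then the stage warmer, then the camera controller (rockers measured at about 0.5 rad; on is above 0.36), didn't touch the mixer, and handed the job in at about 15 s; the judge returned no verdict.

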